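Nudge the V-block home in the corner of the L-stop

TASK

Get the larger of the two V-blocks ready for measuring: without gripping or lifting it, gently push it along the granite with the fingertips until its long side lies flat against the long rail of the L-shaped stop and its end rests against the short rail, fully home in the corner. Leave the small V-block, the gauges, the caliper and the carton where they are, and finish clear of everything.

Things in the scene. Friction and masses are not known exactly. Their poses are not given: they have to be found in the camera images.
- vblock: The larger V-block: steel, 50 (x) x 70 (y) x 35 mm high, 0.48 to 0.69 kg, loose, sides vertical; a V-groove 30 mm wide, 15 mm deep runs along its top, parallel to y. Origin: centre of its underside. Slides at 2 to 5 N, with stick-slip peaks to 20 N; over 40 N is rough. Home: its centre at x -25, y -35 mm in the frame of point corner, its y axis (either way round) along that frame's y.
- corner (a point): Inner corner of the fixed aluminium L-stop, at surface height; z up, within 0.3 rad of the world's axes. Rails 25 mm high, 20 mm thick. The long rail runs from here 280 mm along this frame's -y, its inner face (x = 0) facing -x, to the robot. The short rail lies on the +y side, its inner face (y = 0) facing -y, and reaches 45 mm along -x.
- small_vblock: Bystander: the smaller V-block, same steel, 32 x 44 x 24 mm high, loose. Origin at the centre of its underside.
- ring_large: Bystander: dark steel ring gauge lying flat, 52 mm across, 20 mm high, 22 mm hole, loose. Origin at the centre of its underside.
- ring_small: Bystander: dark steel ring gauge lying flat, 40 mm across, 15 mm high, 12 mm hole, loose. Origin at the centre of its underside.
- caliper: Bystander: dial caliper lying flat, 236 mm long along its x, 60 mm over the jaws at its -x end, yellow dial, 15 mm high, loose. Origin under the middle of its beam.
- plug_gauge: Bystander: double-ended plug gauge lying along its x, 108 mm long, 14 mm thick, loose. Origin under the middle of its handle.
- carton: Bystander: dark blue gauge carton, 55 x 150 (its y) x 35 mm high, loose. Origin at the centre of its underside.
There are look-alikes about, which are no part of the job. What is shaped like the vblock but turquoise is not meant.

How it is judged:
By the outcome, as a careful person would: the job done as asked, in the order asked, and still so for the second after the job is handed in, with the robot touching nothing.
It also fails if it takes over 64 s, if anything falls off the work surface, if the arm or the gripper's body presses on something with over 40 N, if the wrist force passes 120 N, or if a joint passes its speed limit or range.

ROBOT

A 6-joint arm with a two-finger parallel gripper is mounted at the origin on the work surface. World frame = base frame: x ahead of the robot, y to its left, z up, the work surface at z = 0. Lengths are in m, angles in rad, forces in N, time in s.
With the tool pointing down it reaches from about 0.35 to 0.875 m from the base axis. Payload 15.5 kg.
Tool frame: the origin (TCP) lies at the centre of the arm's flange, where the gripper is bolted on; the fingertips stand 173 mm ahead of it and the grasp point (between the pads) lies 155 mm ahead of it (r.tcp_to_tips is the distance from the TCP to the fingertips, in m); z points along the fingers, y is the line along which they close (so a half turn about z gives the same grasp; the last joint's range is limited). The gripper opens to 85 mm and grips with 20 to 120 N. Pads are 22 mm wide; open, the fingers measure 114 mm over their backs; the gripper's body (76 mm by 85 mm) begins 54 mm behind the grasp point. The pads swing forward as they close: fully open they stand 13 mm farther back than shut.
Start: joints at [-1.355, 0.494, 1.345, -0, 1.302, -0.096], TCP at [0.191, -0.595, 0.405] pointing down, gripper open.
Joint ranges: [-2.91, 2.91], [-0.82, 2.16], [0.22, 2.67], [-1.22, 4.37], [0.12, 2.79], [-3.08, 3.08]. Speed limits (rad/s): [1.89, 1.89, 2.57, 3.01, 3.01, 3.01].

INTERFACE

Orientations are given as a rotation vector (axis times angle).
In Python, from bench import r gives the robot as it stands.
- The arm moves only by the tool move_arm, never from a script. Its argument "moves" is one flat list of numbers, 5 for each row, row after row: the shift along the tool's x, y, z in m, then the turn about the tool's z in degrees, then the opening in per cent of the stroke, from 0 (shut) to 100 (fully open). A call has 1 to 12 rows; each row is the pose to reach, as a shift and turn from the pose commanded when the call began, along the tool's axes at that moment; what a row does not reach only later rows make up. A row lasts 1/8 s, in which the tool goes at most 62.5 mm and 10.7 degrees, less where a joint would pass 70% of its speed; a pose out of reach is approached as far as the arm can. A call with a gripper value outside its range is refused whole. The fingers move at their own pace and stop on an object; "newtons" is the grip in N (left out, the last holds). Time passes only in rows, so rows that repeat a pose let the fingers close. It gives the time, the measured TCP pose, the force, the opening and the grip force at its end, in the units of the state.
- r.get_obs(): the state, without advancing time (a new reading comes with each control period).
- r.grab_frame(name): name is "side" or "top" or "wrist"; returns a dict with "img" (400x640x3 uint8, red, green, blue), "vertical_fov" (degrees; the focal length in pixels is half the picture's height over the tangent of half this angle, whatever the lens; pixels are square), "cx", "cy" (the principal point, pixels), "R" (3x3) and "t" (3): a world point X has camera coordinates R X + t. Camera axes: x right, y down, z forward; pixel columns grow to the right and rows downward; lengths in m; the calibration is good to about 2 mm. A picture is of the moment at which its call begins. There is no depth.
- r.job_done(): hands the job in; it is judged then, once.
The state is a dict: "time": time; "joint_positions": joint angles; "dq": joint speeds; "tau": joint torques, N m; "tcp_pos": TCP position; "tcp_rot": TCP orientation; "contact_force": force on the tool from outside, world axes, zero at the start; "ft_torque": the same for the moment, N m; "gripper_width": finger opening in m; "grasp_force": force on a finger pad.
Only numpy, scipy, OpenCV 4.12 (cv2) and the standard library are available. Lean on these libraries where they do the work, as an engineer would, in place of code of your own. Each camera call takes 0.05 s, during which the arm holds its last target. There are 200 camera calls.

## Working session

There is one attempt and no reset: what is moved stays moved. The work goes in short steps, Python scripts to look and compute and a tool call to move; the robot and the scene stay as the last step left them, time stands still between calls to the robot, and variables do not carry over. Pictures are saved under pics/ and viewed, at most 10 in all, crops included, and the job is handed in when it is done.

Besides the shell and the picture viewer there is one more tool, called as a command line: name --argument value ..., lists and objects as JSON in quotes. move_arm: Moves the arm, as the interface text tells. Its arguments: {"type":"object","properties":{"moves":{"type":"array","items":{"type":"number"}},"newtons":{"type":"number"}},"required":["moves"]}

```bash
mkdir -p pics
cat > h.py <<'E'
from bench import r
import numpy as np, cv2
def grab(n,save=None):
    f=r.grab_frame(n)
    f['f']=200/np.tan(np.radians(f['vertical_fov'])/2)
    if save: cv2.imwrite('pics/'+save+'.png',f['img'][:,:,::-1])
    return f
def p2w(f,u,v,z=0):
    R=np.array(f['R']);t=np.array(f['t'])
    d=R.T@np.array([(u-f['cx'])/f['f'],(v-f['cy'])/f['f'],1]); c=-R.T@t
    return c+d*(z-c[2])/d[2]
def w2p(f,X):
    c=np.array(f['R'])@np.array(X)+np.array(f['t']); return c[:2]/c[2]*f['f']+[f['cx'],f['cy']]
E
python3 - <<'E'
from h import *
import pickle
for n in('top','side'):
    f=grab(n,n+'0'); pickle.dump(f,open(n+'0.pkl','wb')); print(n,f['f'],f['cx'],f['cy'],-np.array(f['R']).T@f['t'])
print(r.get_obs())
E
```

```text
top 505.2784942438112 318.24984115941845 198.56843932683773 [ 0.43803144 -0.04368951  1.29593519]
side 376.84856685813196 321.18164370038795 198.3831578320215 [0.51978421 0.7122062  0.70966786]
{'time': 0.1, 'joint_positions': array([-1.35552665e+00,  4.94134857e-01,  1.34603618e+00,  5.45815375e-06,
        1.30250695e+00, -9.55188429e-02]), 'dq': array([ 3.52093519e-05, -1.18118388e-03, -2.21506461e-04, -2.42250776e-03,
       -2.84107597e-04,  8.54332083e-04]), 'tau': array([ 2.94893187e-03, -8.83587384e+01, -3.84561074e+01, -3.67247003e-04,
        5.12879400e-03, -1.00873933e-05]), 'tcp_pos': array([ 0.19109751, -0.59494115,  0.40416237]), 'tcp_rot': array([-3.10266802e+00, -4.86053125e-01,  9.37332135e-05]), 'contact_force': array([ 0.29146598,  0.28182218, -0.3970526 ]), 'ft_torque': array([ 0.00507128, -0.03305788,  0.00387219]), 'grasp_force': 0.0, 'gripper_width': 0.08530666364032741}
```

View pics/top0.png

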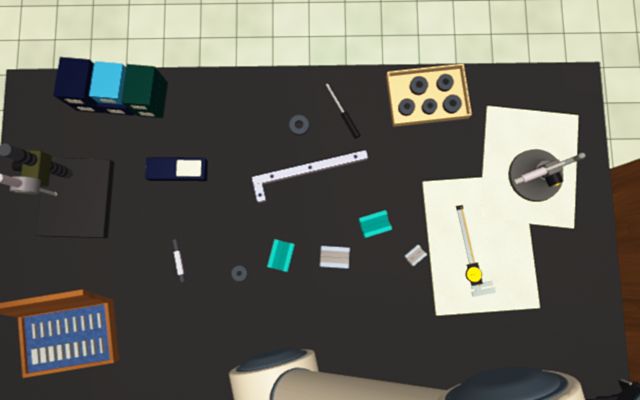

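View pics/side0.png

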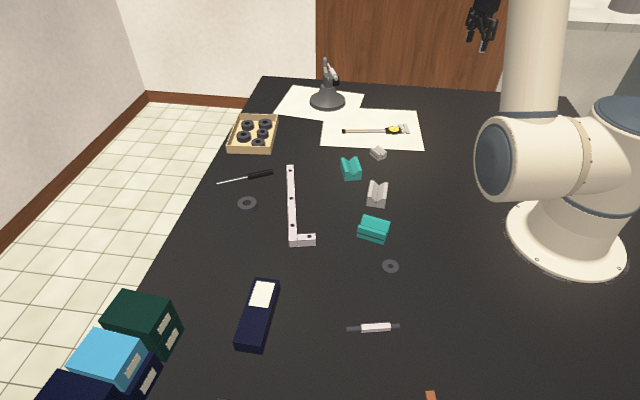

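Top view: world +x is up and +y is left. Candidates for the vblock are silver (335,257), smaller silver (416,255), turquoise (281,255) and turquoise (376,223). I choose the silver one at (335,257). The L-stop has its corner near (262,181). I'll check this in a close crop.

Run:
```python
import cv2
i=cv2.imread('pics/top0.png')[140:285,240:440]
cv2.imwrite('pics/c0.png',cv2.resize(i,None,fx=4,fy=4,interpolation=cv2.INTER_CUBIC))
```

```text
(no output)
```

View pics/c0.png

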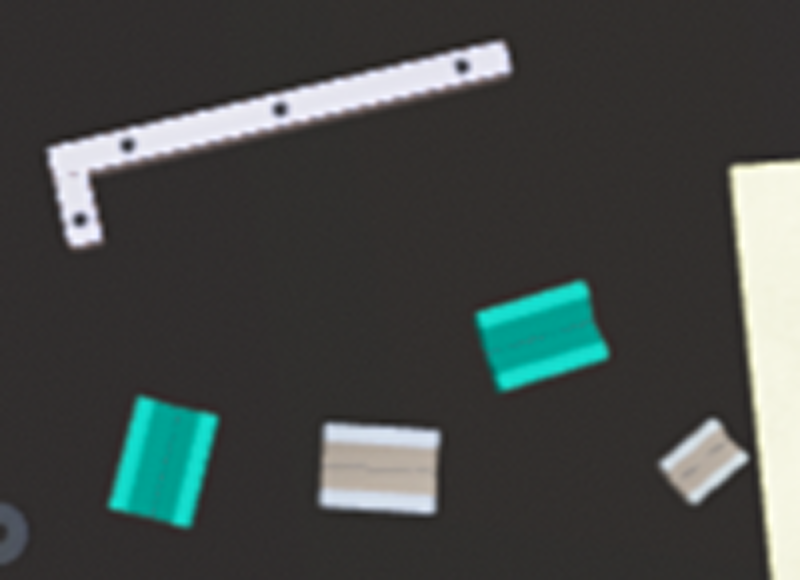

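```bash
cat > m.py <<'E'
from h import *
def geo(f,cs,z):
    P=np.array([p2w(f,u,v,z)[:2] for u,v in cs]); return P
E
python3 - <<'E'
from m import *
import pickle
f=pickle.load(open('top0.pkl','rb'))
c=lambda L:[(240+u/4-.375,140+v/4-.375) for u,v in L]
np.set_printoptions(precision=4,suppress=True)
C=geo(f,c([(90,173),(512,72),(103,240)]),.025)
print('corner',C, [np.linalg.norm(C[i]-C[0]) for i in(1,2)])
d=C[0]-C[1]; th=np.arctan2(d[1],d[0])-np.pi/2; print('theta',th)
R=np.array([[np.cos(th),-np.sin(th)],[np.sin(th),np.cos(th)]])
for n,L in dict(vb=[(324,422),(440,430),(436,514),(319,506)],A=[(138,396),(218,414),(190,527),(108,508)],B=[(475,313),(585,281),(609,354),(500,390)]).items():
    P=geo(f,c(L),.035); print(n,P.mean(0),np.linalg.norm(P-np.roll(P,-1,0),axis=1)); e=P[0]-P[1]; print(' long ang-90',np.arctan2(e[1],e[0])-np.pi/2,'in corner frame',(P.mean(0)-C[0])@R, ((P-C[0])@R).tolist())
E
```

```text
corner [[ 0.6584  0.1008]
 [ 0.7209 -0.17  ]
 [ 0.6151  0.0923]] [np.float64(0.2779006421744891), np.float64(0.04406612751171257)]
theta 0.22690682538069096
vb [ 0.4691 -0.0808] [0.0723 0.0518 0.0725 0.0519]
 long ang-90 -0.080313200541964 in corner frame [-0.2253 -0.1343] [[-0.18959352172456231, -0.10742416511063017], [-0.21144586787421016, -0.17630143266669823], [-0.2610119240530819, -0.16125197568548616], [-0.2391737087889382, -0.09215665865988788]]
A [0.4749 0.0533] [0.0512 0.0716 0.0521 0.0714]
 long ang-90 -0.23209028516754326 in corner frame [-0.1895 -0.005 ] [[-0.14650610455243976, 0.0013852756320425945], [-0.1691809144926927, -0.04449654391527178], [-0.2328463313987712, -0.011697759329388966], [-0.20954063074881346, 0.034942811451532683]]
B [ 0.5509 -0.1838] [0.0721 0.048  0.0719 0.0505]
 long ang-90 0.2716705439300038 in corner frame [-0.1688 -0.253 ] [[-0.1458099589325639, -0.21546375332757095], [-0.14258204941009686, -0.28752553283994586], [-0.19052318761469694, -0.2904163152375027], [-0.19619754788464375, -0.2186985688063339]]
```

move_arm --moves '[0.04,-0.05,0,5,45,0.08,-0.1,0.02,10,45,0.12,-0.15,0.03,15,45,0.16,-0.2,0.04,20,45,0.2,-0.25,0.05,22.4,45,0.25,-0.3,0.06,22.4,45,0.29,-0.35,0.08,22.4,45,0.325,-0.39,0.1,22.4,45,0.345,-0.42,0.1,22.4,45,0.357,-0.431,0.1,22.4,45,0.357,-0.431,0.1,22.4,45,0.357,-0.431,0.1,22.4,45]'

```text
time: 1.6
tcp_pos: [0.399, -0.0761, 0.3047]
tcp_rot: [3.139, -0.126, -0.0]
contact_force: [0.5, -0.3, 0.4]
gripper_width: 0.0387
grasp_force: 0.0
```

```bash
cat >> m.py <<'E'
def st():
    o=r.get_obs(); from scipy.spatial.transform import Rotation as Q
    M=Q.from_rotvec(o['tcp_rot']).as_matrix(); print('t',o['time'],'tcp',o['tcp_pos'].round(4),'az x',np.arctan2(M[1,0],M[0,0]).round(4),'F',o['contact_force'].round(1),'w',round(o['gripper_width'],4)); return o,M
E
python3 - <<'E'
from m import *
st(); import pickle
f=grab('wrist','w1'); pickle.dump(f,open('w1.pkl','wb'))
print(r.tcp_to_tips,-np.array(f['R']).T@f['t'],f['f'])
E
```

```text
t 1.6 tcp [ 0.399  -0.0761  0.3047] az x -0.0805 F [ 0.5 -0.3  0.4] w 0.0387
0.1734 [ 0.47556284 -0.08183061  0.27445913] 345.8770856267618
```

View pics/w1.png

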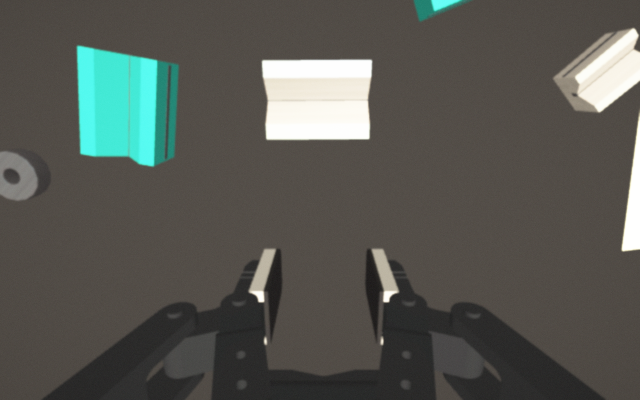

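Wrist view: the silver block spans (263..372, 61..139), square to the fingers and centred. The turquoise ones are at (128,105) and (440,5). I'll descend behind it and creep up to contact.

move_arm --moves '[0,0,0.04,0,45,0,0,0.08,0,45,0,0,0.108,0,45,0,0,0.118,0,45,0.01,0,0.118,0,45,0.02,0,0.118,0,45,0.024,0,0.118,0,45,0.028,0,0.118,0,45,0.03,0,0.118,0,45,0.032,0,0.118,0,45,0.034,0,0.118,0,45,0.034,0,0.118,0,45]'

```text
time: 3.15
tcp_pos: [0.4331, -0.0782, 0.1866]
tcp_rot: [-3.139, 0.126, 0.0]
contact_force: [-0.3, -0.2, -0.3]
gripper_width: 0.0383
grasp_force: 0.0
```

move_arm --moves '[0.002,0,0,0,45,0.004,0,0,0,45,0.006,0,0,0,45,0.009,0,0,0,45,0.012,0,0,0,45,0.015,0,0,0,45,0.018,0,0,0,45,0.021,0,0,0,45,0.024,0,0,0,45,0.027,0,0,0,45,0.03,0,0,0,45]'

```text
time: 4.53
tcp_pos: [0.4615, -0.0802, 0.1865]
tcp_rot: [-3.138, 0.126, 0.007]
contact_force: [-10.5, 0.1, 8.9]
gripper_width: 0.0384
grasp_force: 5.4
```

Run:
```python
from m import *
st(); import pickle
f=grab('wrist','w2'); pickle.dump(f,open('w2.pkl','wb'))
```

```text
t 4.525 tcp [ 0.4615 -0.0802  0.1865] az x -0.08 F [-10.5   0.1   8.9] w 0.0384
```

View pics/w2.png

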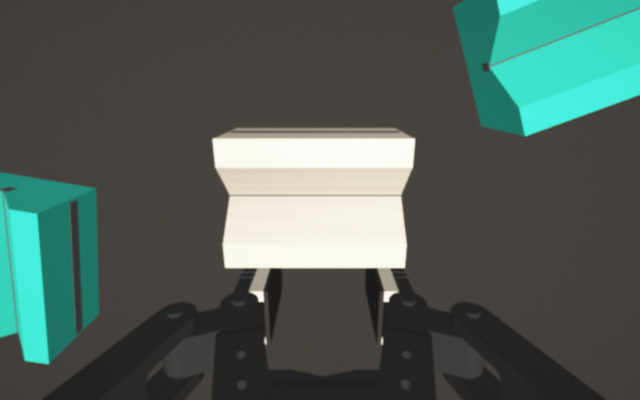

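Wrist view: both fingertips are flat on the block's near face (268 row, fingers at cols 260 and 388). The push is stable, with a force of about 10 N. I'll continue in a gentle arc that turns the block 17.6° to the rail's direction.

move_arm --moves '[0.004,0,0,-0.8,45,0.008,0,0,-1.6,45,0.012,0,0,-2.4,45,0.016,0,0,-3.2,45,0.02,0,0,-4,45,0.024,0,0,-4.8,45,0.028,-0.0003,0,-5.6,45,0.032,-0.0006,0,-6.4,45,0.036,-0.0009,0,-7.2,45,0.04,-0.0013,0,-8,45,0.044,-0.0017,0,-8.8,45]'

```text
time: 5.95
tcp_pos: [0.5059, -0.0823, 0.1865]
tcp_rot: [-3.139, -0.116, 0.005]
contact_force: [-9.0, -0.4, 6.3]
gripper_width: 0.0384
grasp_force: 4.4
```

move_arm --moves '[0.004,0,0,-0.8,45,0.008,0,0,-1.6,45,0.012,0,0,-2.4,45,0.016,0,0,-3.2,45,0.02,0,0,-4,45,0.024,0,0,-4.8,45,0.028,-0.0003,0,-5.6,45,0.032,-0.0006,0,-6.4,45,0.036,-0.0009,0,-7.2,45,0.04,-0.0013,0,-8,45,0.044,-0.0017,0,-8.8,45]'

```text
time: 7.32
tcp_pos: [0.5498, -0.0775, 0.1865]
tcp_rot: [-3.121, -0.356, 0.005]
contact_force: [-7.4, -2.6, 7.1]
gripper_width: 0.0384
grasp_force: 4.4
```

```bash
cat >> m.py <<'E'
C=np.array([.6584,.1008]); th=.2269
RC=np.array([[np.cos(th),-np.sin(th)],[np.sin(th),np.cos(th)]])
E
python3 - <<'E'
from m import *
o,M=st(); print('corner frame tcp',(o['tcp_pos'][:2]-C)@RC); import pickle
f=grab('top','t3'); pickle.dump(f,open('t3.pkl','wb'))
g=grab('wrist','w3'); pickle.dump(g,open('w3.pkl','wb'))
E
```

```text
t 7.325 tcp [ 0.5498 -0.0775  0.1865] az x 0.2275 F [-7.4 -2.6  7.1] w 0.0384
corner frame tcp [-0.14593901 -0.14933542]
```

View pics/w3.png

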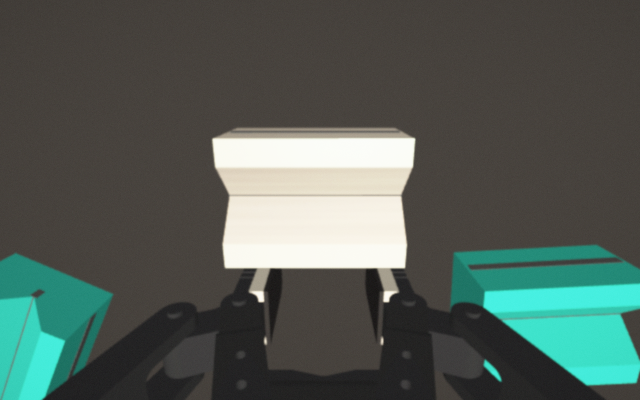

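move_arm --moves '[0.004,0,0,0,45,0.008,0,0,0,45,0.012,0,0,0,45,0.016,0,0,0,45,0.02,0,0,0,45,0.024,0,0,0,45,0.028,0,0,0,45,0.032,0,0,0,45,0.036,0,0,0,45,0.04,0,0,0,45,0.045,0,0,0,45,0.05,0,0,0,45]'

```text
time: 8.93
tcp_pos: [0.5986, -0.0663, 0.1865]
tcp_rot: [-3.121, -0.356, 0.004]
contact_force: [-8.4, -1.7, 6.4]
gripper_width: 0.0384
grasp_force: 4.4
```

Run:
```python
from m import *
import pickle
o,M=st(); print('corner frame tcp',(o['tcp_pos'][:2]-C)@RC)
f=pickle.load(open('w3.pkl','rb'))
t3=np.array([.5498,-.0775])
for p in [(214,139),(414,139),(223,267),(406,267)]: print((p2w(f,*p,.035)[:2]-t3)@RC)
g=grab('wrist','w4'); pickle.dump(g,open('w4.pkl','wb'))
```

```text
t 8.925 tcp [ 0.5986 -0.0663  0.1865] az x 0.2269 F [-8.4 -1.7  6.4] w 0.0384
corner frame tcp [-0.09583672 -0.14935955]
[0.0608127  0.03873601]
[ 0.06089595 -0.03092308]
[0.01089513 0.03993605]
[ 0.01103985 -0.03179599]
```

View pics/w4.png

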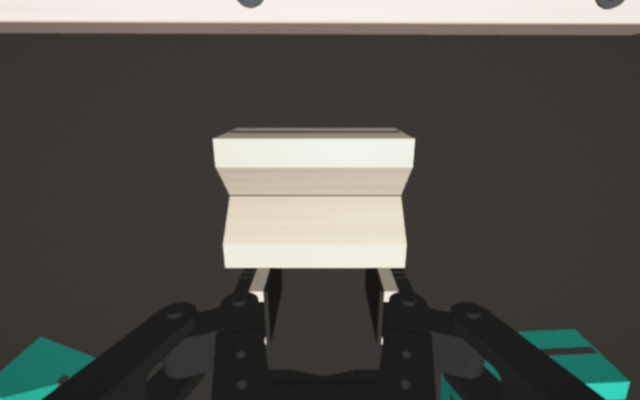

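Wrist view: the rail's inner edge is nearly parallel, running (0,22)–(640,25). The block's far edge is at row 139. I'll measure the gap.

Run:
```python
from m import *
import pickle
f=pickle.load(open('w4.pkl','rb')); t=np.array([.5986,-.0663])
im=f['img'].astype(int).sum(2)
for u in (60,150,350,450,560):
    col=im[:60,u]; print(u,col[16:42].tolist())
for p in [(20,22.5),(620,25)]: print('top edge rel tcp',(p2w(f,*p,.025)[:2]-t)@RC)
for p in [(20,33),(620,36)]: print('bottom edge',(p2w(f,*p,0)[:2]-t)@RC)
```

```text
60 [714, 717, 716, 703, 666, 589, 461, 363, 346, 331, 339, 340, 340, 342, 341, 340, 302, 234, 173, 158, 152, 154, 162, 150, 152, 153]
150 [719, 719, 721, 714, 688, 634, 526, 407, 351, 347, 345, 353, 352, 351, 354, 349, 339, 273, 198, 159, 156, 157, 162, 162, 160, 158]
350 [720, 719, 722, 720, 710, 678, 603, 489, 380, 359, 356, 356, 355, 360, 353, 357, 351, 313, 241, 178, 163, 166, 160, 163, 157, 161]
450 [715, 716, 718, 719, 712, 692, 639, 535, 412, 356, 346, 350, 354, 358, 353, 347, 352, 335, 288, 191, 163, 162, 160, 165, 164, 160]
560 [707, 711, 714, 714, 711, 699, 660, 570, 448, 363, 340, 334, 343, 345, 341, 350, 338, 339, 291, 203, 164, 164, 154, 164, 156, 159]
top edge rel tcp [0.09855335 0.10460689]
top edge rel tcp [ 0.09762146 -0.10080417]
bottom edge [0.09880259 0.12551817]
bottom edge [ 0.09750136 -0.12118211]
```

move_arm --moves '[0.003,0,0,0.05,45,0.006,0,0,0.1,45,0.009,0,0,0.15,45,0.012,0,0,0.2,45,0.015,0,0,0.25,45,0.018,0,0,0.25,45,0.021,0,0,0.25,45,0.024,0,0,0.25,45,0.027,0,0,0.25,45,0.03,0,0,0.25,45,0.033,0,0,0.25,45]'

```text
time: 10.35
tcp_pos: [0.6308, -0.0589, 0.1865]
tcp_rot: [-3.122, -0.349, 0.004]
contact_force: [-7.9, -2.0, 6.3]
gripper_width: 0.0386
grasp_force: 4.3
```

move_arm --moves '[0.0007,0,0,0,45,0.0014,0,0,0,45,0.002,0,0,0,45,0.0025,0,0,0,45]'

```text
time: 10.85
tcp_pos: [0.6332, -0.0584, 0.1865]
tcp_rot: [-3.122, -0.349, 0.004]
contact_force: [-8.7, -2.8, 5.7]
gripper_width: 0.0385
grasp_force: 4.3
```

move_arm --moves '[0.0004,0,0,0,45,0.0008,0,0,0,45,0.0012,0,0,0,45,0.0012,0,0,0,45]'

```text
time: 11.35
tcp_pos: [0.6344, -0.0581, 0.1865]
tcp_rot: [-3.122, -0.349, 0.004]
contact_force: [-8.4, -1.0, 5.9]
gripper_width: 0.0387
grasp_force: 4.1
```

move_arm --moves '[0.0003,0,0,0,45,0.0006,0,0,0,45,0.0006,0,0,0,45]'

```text
time: 11.72
tcp_pos: [0.6349, -0.058, 0.1865]
tcp_rot: [-3.122, -0.349, 0.004]
contact_force: [-7.6, -2.7, 6.2]
gripper_width: 0.0386
grasp_force: 4.1
```

move_arm --moves '[0.0003,0,0,0,45,0.0006,0,0,0,45,0.0006,0,0,0,45]'

```text
time: 12.1
tcp_pos: [0.6354, -0.0579, 0.1865]
tcp_rot: [-3.122, -0.349, 0.005]
contact_force: [-9.2, -1.3, 7.3]
gripper_width: 0.0387
grasp_force: 4.7
```

move_arm --moves '[0.0003,0,0,0,45,0.0006,0,0,0,45,0.0006,0,0,0,45]'

```text
time: 12.48
tcp_pos: [0.6356, -0.0578, 0.1865]
tcp_rot: [-3.122, -0.349, 0.006]
contact_force: [-13.0, -3.6, 9.9]
gripper_width: 0.0386
grasp_force: 6.6
```

move_arm --moves '[0.0003,0,0,0,45,0.0003,0,0,0,45]'

```text
time: 12.72
tcp_pos: [0.6357, -0.0578, 0.1864]
tcp_rot: [-3.122, -0.349, 0.007]
contact_force: [-14.6, -4.9, 11.5]
gripper_width: 0.0384
grasp_force: 7.6
```

Run:
```python
from m import *
import pickle
o,M=st()
g=grab('wrist','w5'); pickle.dump(g,open('w5.pkl','wb'))
```

```text
t 12.725 tcp [ 0.6357 -0.0578  0.1864] az x 0.2227 F [-14.6  -4.9  11.5] w 0.0384
```

View pics/w5.png

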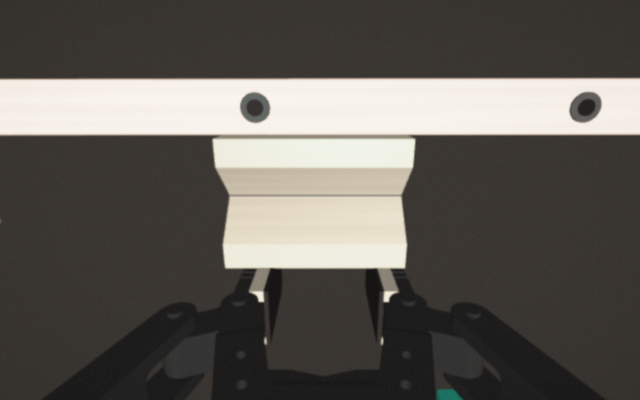

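Wrist view: the block's far edge (rows 137–139, cols 214–414) is flush and parallel with the long rail's edge at row 135. I'll back off and lift, then check joint 6 before the quarter turn.

move_arm --moves '[-0.003,0,0,0,45,-0.01,0,0,0,45,-0.02,0,0,0,45,-0.025,0,-0.02,0,45,-0.025,0,-0.06,0,45,-0.025,0,-0.1,0,45,-0.025,0,-0.1,0,45]'

```text
time: 13.65
tcp_pos: [0.6136, -0.0633, 0.2911]
tcp_rot: [3.12, 0.349, 0.01]
contact_force: [1.2, -0.3, -0.1]
gripper_width: 0.0383
grasp_force: 0.0
```

Run:
```python
from m import *
o,M=st(); print(o['joint_positions'])
g=grab('wrist');
```

```text
t 13.65 tcp [ 0.6136 -0.0633  0.2911] az x 0.2226 F [ 1.2 -0.3 -0.1] w 0.0383
[-1.99624862e-01  6.04706480e-01  1.49074723e+00  3.53710129e-05
  1.03956793e+00  1.14851533e+00]
```

move_arm --moves '[0.006,0.01,0,-10,12,0.012,0.02,0,-20,12,0.02,0.03,0,-30,12,0.028,0.04,0,-40,12,0.036,0.05,0,-50,12,0.044,0.06,0,-60,12,0.05,0.068,0,-70,12,0.056,0.072,0,-80,12,0.056,0.072,0,-90,12,0.056,0.072,0,-90,12,0.056,0.072,0,-90,12]'

```text
time: 15.08
tcp_pos: [0.6832, -0.1209, 0.2863]
tcp_rot: [-1.966, -2.45, 0.0]
contact_force: [0.4, 0.8, 1.4]
gripper_width: 0.0103
grasp_force: 0.0
```

Run:
```python
from m import *
import pickle
o,M=st()
g=grab('wrist','w6'); pickle.dump(g,open('w6.pkl','wb'))
```

```text
t 15.075 tcp [ 0.6832 -0.1209  0.2863] az x 1.7892 F [0.4 0.8 1.4] w 0.0103
```

View pics/w6.png

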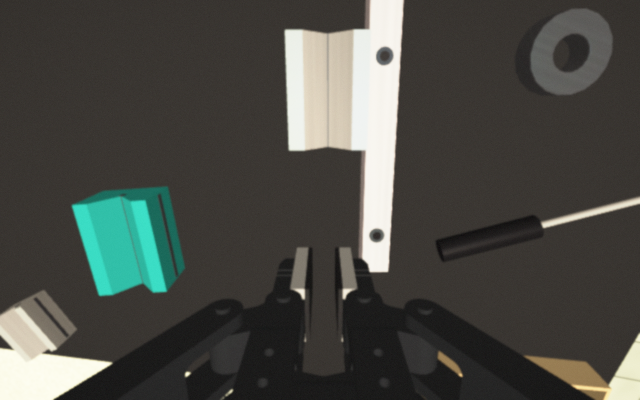

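Wrist view: the block (287–368, 30–150) lies flush on the rail. The fingers (295–355, 250) are left of the rail and behind the block's end, with clearance. I'll descend and approach.

move_arm --moves '[0,0,0.03,-0.25,12,0,0,0.06,-0.25,12,0,0,0.085,-0.25,12,0,0,0.097,-0.25,12,0,0,0.097,-0.25,12,0.01,0,0.097,-0.25,12,0.018,0,0.097,-0.25,12,0.022,0,0.097,-0.25,12,0.025,0,0.097,-0.25,12,0.028,0,0.097,-0.25,12,0.03,0,0.097,-0.25,12,0.032,0,0.097,-0.25,12]'

```text
time: 16.62
tcp_pos: [0.6765, -0.0901, 0.1897]
tcp_rot: [1.955, 2.458, -0.0]
contact_force: [0.3, -4.8, -0.6]
gripper_width: 0.0105
grasp_force: 2.1
```

move_arm --moves '[0.002,0,0,0,12,0.004,0,0,0,12,0.007,0,0,0,12,0.01,0,0,0,12,0.013,0,0,0,12,0.016,0,0,0,12,0.019,0,0,0,12,0.022,0,0,0,12,0.025,0,0,0,12,0.028,0,0,0,12]'

```text
time: 17.88
tcp_pos: [0.67, -0.0623, 0.1897]
tcp_rot: [1.956, 2.459, 0.0]
contact_force: [0.8, -3.5, -0.9]
gripper_width: 0.0102
grasp_force: 2.1
```

move_arm --moves '[0.004,0,0,0,12,0.008,0,0,0,12,0.012,0,0,0,12,0.016,0,0,0,12,0.02,0,0,0,12,0.024,0,0,0,12,0.028,0,0,0,12,0.032,0,0,0,12,0.036,0,0,0,12,0.04,0,0,0,12,0.044,0,0,0,12,0.048,0,0,0,12]'

```text
time: 19.38
tcp_pos: [0.6592, -0.0155, 0.1897]
tcp_rot: [-1.955, -2.459, -0.0]
contact_force: [1.7, -4.7, 0.4]
gripper_width: 0.0101
grasp_force: 2.2
```

Run:
```python
from m import *
import pickle
o,M=st()
g=grab('wrist','w7'); pickle.dump(g,open('w7.pkl','wb'))
```

```text
t 19.375 tcp [ 0.6592 -0.0155  0.1897] az x 1.7979 F [ 1.7 -4.7  0.4] w 0.0101
```

View pics/w7.png

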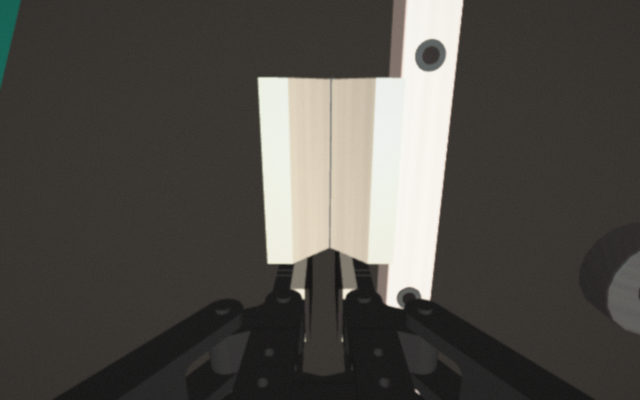

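Wrist view: the block (258–402, 78–263) is still parallel to the rail and pushed by both tips. The short rail is still out of frame.

Run:
```python
from m import *
import pickle
f=pickle.load(open('w7.pkl','rb'))
th=.2227;RC=np.array([[np.cos(th),-np.sin(th)],[np.sin(th),np.cos(th)]])
for p in [(258,78),(402,79),(388,263),(267,263)]: print((p2w(f,*p,.035)[:2]-C)@RC)
for p in [(405,40),(388,300)]: print('rail',(p2w(f,*p,.025)[:2]-C)@RC)
```

```text
[-0.04742912 -0.03231722]
[ 0.00152503 -0.03245207]
[ 0.00092919 -0.10206008]
[-0.04750749 -0.10225777]
rail [ 0.00379422 -0.01901726]
rail [ 0.00413078 -0.12579267]
```

move_arm --moves '[0.003,0,0,0,12,0.006,0,0,0,12,0.009,0,0,0,12,0.012,0,0,0,12,0.015,0,0,0,12,0.018,0,0,0,12,0.021,0,0,0,12,0.024,0,0,0,12]'

```text
time: 20.42
tcp_pos: [0.6538, 0.0078, 0.1897]
tcp_rot: [-1.956, -2.459, -0.0]
contact_force: [0.8, -4.5, -1.0]
gripper_width: 0.0104
grasp_force: 2.3
```

move_arm --moves '[0.001,0,0,0,12,0.002,0,0,0,12,0.003,0,0,0,12,0.004,0,0,0,12]'

```text
time: 20.92
tcp_pos: [0.6529, 0.0116, 0.1897]
tcp_rot: [-1.956, -2.459, 0.0]
contact_force: [0.7, -3.9, 1.3]
gripper_width: 0.01
grasp_force: 2.3
```

Run:
```python
from m import *
import pickle
o,M=st()
g=grab('wrist','w8'); pickle.dump(g,open('w8.pkl','wb'))
s=g['img'].astype(int).sum(2)
for u in (280,330,380): print(u,s[0:100:2,u].tolist())
for v in (30,60): print(v,s[v,236:420:4].tolist())
```

```text
t 20.925 tcp [0.6529 0.0116 0.1897] az x 1.7978 F [ 0.7 -3.9  1.3] w 0.01
280 [718, 721, 723, 724, 726, 729, 729, 729, 729, 724, 723, 723, 726, 728, 727, 729, 728, 729, 729, 728, 726, 724, 723, 679, 448, 239, 161, 161, 160, 153, 158, 162, 162, 157, 154, 155, 154, 160, 229, 621, 698, 700, 700, 701, 702, 701, 703, 700, 703, 703]
330 [719, 713, 576, 372, 287, 291, 286, 290, 294, 302, 294, 293, 292, 308, 524, 715, 731, 731, 730, 731, 730, 727, 726, 689, 482, 362, 364, 307, 175, 156, 157, 154, 153, 150, 155, 155, 152, 153, 163, 285, 433, 454, 446, 451, 452, 451, 453, 451, 451, 450]
380 [721, 720, 722, 722, 724, 725, 724, 728, 730, 728, 722, 721, 721, 722, 727, 730, 731, 731, 732, 731, 729, 728, 724, 694, 503, 357, 365, 332, 185, 151, 157, 155, 160, 152, 148, 157, 153, 160, 231, 631, 704, 705, 706, 704, 706, 706, 706, 708, 708, 706]
30 [156, 151, 156, 157, 152, 153, 153, 158, 159, 151, 415, 729, 729, 728, 728, 728, 731, 729, 634, 290, 280, 285, 284, 533, 730, 730, 730, 727, 727, 730, 729, 728, 731, 730, 728, 730, 730, 727, 729, 727, 727, 726, 583, 729, 722, 722]
60 [156, 154, 147, 148, 158, 157, 157, 152, 157, 158, 160, 158, 158, 162, 154, 155, 154, 160, 159, 156, 162, 158, 155, 160, 152, 154, 162, 163, 159, 150, 156, 162, 152, 155, 160, 160, 157, 157, 163, 337, 341, 349, 712, 730, 727, 726]
```

Run:
```python
from m import *
import pickle
g=pickle.load(open('w8.pkl','rb'))
th=.2227;RC=np.array([[np.cos(th),-np.sin(th)],[np.sin(th),np.cos(th)]])
for p,z in [((300,77),.035),((380,77),.035),((380,48),.025),((380,55),0),((290,48),.025)]: print((p2w(g,*p,z)[:2]-C)@RC)
```

```text
[-0.03325968 -0.00420302]
[-0.00609926 -0.0041017 ]
[-0.00507555  0.00606142]
[-0.0011719   0.00603029]
[-0.03732309  0.00594224]
```

Remaining gap is about 10 mm.

move_arm --moves '[0.0015,0,0,0,12,0.003,0,0,0,12,0.0045,0,0,0,12,0.006,0,0,0,12,0.007,0,0,0,12,0.0075,0,0,0,12,0.008,0,0,0,12]'

```text
time: 21.85
tcp_pos: [0.6512, 0.0194, 0.1897]
tcp_rot: [1.956, 2.459, -0.0]
contact_force: [0.8, -4.4, -1.1]
gripper_width: 0.0101
grasp_force: 2.3
```

move_arm --moves '[0.0004,0,0,0,12,0.0008,0,0,0,12,0.0012,0,0,0,12,0.0012,0,0,0,12]'

```text
time: 22.35
tcp_pos: [0.6509, 0.0206, 0.1897]
tcp_rot: [-1.956, -2.459, -0.0]
contact_force: [0.7, -3.6, -0.0]
gripper_width: 0.0104
grasp_force: 2.0
```

move_arm --moves '[0.0003,0,0,0,12,0.0006,0,0,0,12,0.0006,0,0,0,12]'

```text
time: 22.72
tcp_pos: [0.6507, 0.0212, 0.1897]
tcp_rot: [-1.955, -2.459, -0.0]
contact_force: [1.1, -3.5, 0.2]
gripper_width: 0.0103
grasp_force: 2.1
```

move_arm --moves '[0.0003,0,0,0,12,0.0006,0,0,0,12,0.0006,0,0,0,12]'

```text
time: 23.1
tcp_pos: [0.6506, 0.0216, 0.1897]
tcp_rot: [1.955, 2.459, -0.0]
contact_force: [1.0, -5.1, 0.6]
gripper_width: 0.0101
grasp_force: 3.0
```

move_arm --moves '[0.0003,0,0,0,12,0.0005,0,0,0,12,0.0005,0,0,0,12]'

```text
time: 23.48
tcp_pos: [0.6506, 0.0217, 0.1897]
tcp_rot: [1.955, 2.458, -0.001]
contact_force: [1.5, -9.6, 0.4]
gripper_width: 0.0102
grasp_force: 4.9
```

move_arm --moves '[0.0003,0,0,0,12,0.0005,0,0,0,12,0.0005,0,0,0,12]'

```text
time: 23.85
tcp_pos: [0.6505, 0.0218, 0.1897]
tcp_rot: [1.955, 2.458, -0.001]
contact_force: [0.9, -14.3, -0.9]
gripper_width: 0.01
grasp_force: 6.9
```

Run:
```python
from m import *
import pickle
o,M=st()
g=grab('wrist','w9'); pickle.dump(g,open('w9.pkl','wb'))
s=g['img'].astype(int).sum(2)
for u in (275,300,380,395): print(u,s[40:90,u].tolist())
for v in (85,140,200,255): print(v,s[v,380:415].tolist(), s[v,250:275].tolist())
```

```text
t 23.85 tcp [0.6505 0.0218 0.1897] az x 1.7978 F [  0.9 -14.3  -0.9] w 0.01
275 [163, 162, 164, 165, 167, 167, 164, 158, 162, 160, 159, 156, 157, 160, 155, 158, 150, 158, 161, 153, 155, 155, 158, 158, 162, 158, 151, 152, 154, 153, 158, 155, 156, 162, 157, 158, 204, 360, 576, 683, 699, 699, 700, 700, 701, 699, 699, 702, 699, 702]
300 [728, 732, 733, 733, 733, 733, 732, 733, 733, 731, 730, 728, 728, 726, 727, 728, 730, 730, 729, 730, 731, 731, 731, 732, 732, 732, 731, 732, 731, 731, 730, 731, 730, 728, 730, 724, 712, 678, 628, 599, 588, 591, 593, 596, 598, 598, 596, 597, 596, 598]
380 [726, 727, 730, 728, 729, 730, 730, 734, 732, 732, 731, 729, 726, 724, 725, 726, 726, 725, 728, 728, 731, 731, 732, 734, 733, 735, 736, 736, 734, 734, 734, 734, 732, 733, 730, 728, 719, 695, 693, 702, 707, 704, 705, 704, 706, 706, 704, 706, 707, 704]
395 [727, 728, 727, 729, 727, 730, 729, 733, 733, 733, 732, 728, 725, 724, 723, 724, 727, 725, 728, 728, 730, 731, 731, 734, 734, 734, 734, 734, 735, 734, 733, 733, 732, 732, 731, 728, 720, 700, 694, 700, 704, 703, 704, 706, 703, 703, 704, 705, 703, 705]
85 [
[... 518 characters left out ...]
58, 163, 188, 327, 547, 682, 703, 703, 703, 703, 703, 702, 703, 702, 703, 702, 706, 704]
200 [705, 707, 708, 703, 707, 706, 706, 706, 707, 707, 707, 707, 705, 704, 706, 706, 710, 722, 733, 733, 733, 731, 730, 729, 731, 733, 732, 735, 735, 735, 734, 732, 731, 729, 726] [159, 160, 163, 154, 162, 161, 164, 164, 158, 159, 160, 159, 182, 310, 527, 673, 703, 697, 701, 701, 700, 700, 700, 704, 701]
255 [698, 696, 695, 697, 695, 695, 697, 695, 695, 697, 698, 700, 702, 717, 728, 731, 730, 730, 730, 727, 731, 731, 733, 733, 733, 734, 731, 729, 728, 726, 725, 723, 723, 725, 726] [163, 162, 160, 150, 160, 161, 156, 163, 156, 159, 153, 156, 157, 156, 150, 191, 318, 539, 670, 692, 695, 692, 693, 692, 692]
```

The block is seated on the short rail at 14 N. I'll finish with one gentle nudge square onto the long rail.

move_arm --moves '[-0.003,0,0,0,12,-0.012,0,0,0,12,-0.025,0,0,0,12,-0.025,0,-0.03,0,12,-0.025,0,-0.07,0,12,-0.025,0,-0.1,0,12,-0.025,0,-0.1,0,12]'

```text
time: 24.78
tcp_pos: [0.6568, -0.0024, 0.2922]
tcp_rot: [1.954, 2.456, 0.004]
contact_force: [0.8, 0.6, -0.4]
gripper_width: 0.0103
grasp_force: 0.0
```

move_arm --moves '[0.007,-0.005,0,10,30,0.014,-0.01,0,20,30,0.022,-0.016,0,30,30,0.03,-0.024,0,40,30,0.038,-0.032,0,50,30,0.046,-0.04,0,60,30,0.054,-0.048,0,70,30,0.062,-0.056,0,80,30,0.066,-0.058,0,90,30,0.066,-0.058,0,90.25,30,0.066,-0.058,0,90.25,30]'

```text
time: 26.15
tcp_pos: [0.5848, 0.0492, 0.2893]
tcp_rot: [-3.121, -0.355, 0.001]
contact_force: [-0.0, -0.1, 0.4]
gripper_width: 0.0257
grasp_force: 0.0
```

Run:
```python
from m import *
import pickle
o,M=st()
th=.2227;RC=np.array([[np.cos(th),-np.sin(th)],[np.sin(th),np.cos(th)]])
# rail anchored: x'=0 passes (.695,-.0444); y'=0 = pushed tcp + 81 mm
yp=(np.array([.6505,.0218])@RC)[1]+.081; xr=(np.array([.695,-.0444])@RC)[0]
print('tcp in corner frame',o['tcp_pos'][:2]@RC-[xr,yp])
```

```text
t 26.15 tcp [0.5848 0.0492 0.2893] az x 0.2265 F [-0.  -0.1  0.4] w 0.0257
tcp in corner frame [-0.08682431 -0.03973526]
```

move_arm --moves '[0,0,0.035,0.2,30,0,0,0.07,0.2,30,0,0,0.092,0.2,30,0,0,0.101,0.2,30,0,0,0.101,0.2,30,0.008,0,0.101,0.2,30,0.015,0,0.101,0.2,30,0.019,0,0.101,0.2,30,0.021,0,0.101,0.2,30,0.022,0,0.101,0.2,30,0.023,0,0.101,0.2,30,0.024,0,0.101,0.2,30]'

```text
time: 27.65
tcp_pos: [0.608, 0.0549, 0.1887]
tcp_rot: [-3.123, -0.343, 0.0]
contact_force: [0.4, 0.4, 0.3]
gripper_width: 0.0253
grasp_force: 0.0
```

move_arm --moves '[0.0004,0,0,0,30,0.0008,0,0,0,30,0.0012,0,0,0,30,0.0012,0,0,0,30]'

```text
time: 28.15
tcp_pos: [0.6089, 0.0551, 0.1886]
tcp_rot: [-3.123, -0.344, 0.002]
contact_force: [-4.4, -1.9, 3.1]
gripper_width: 0.0255
grasp_force: 2.5
```

move_arm --moves '[0.0003,0,0,0,30,0.0006,0,0,0,30,0.0006,0,0,0,30]'

```text
time: 28.52
tcp_pos: [0.6091, 0.0551, 0.1886]
tcp_rot: [3.123, 0.344, -0.003]
contact_force: [-8.6, -3.8, 6.1]
gripper_width: 0.0255
grasp_force: 4.3
```

move_arm --moves '[0.0003,0,0,0,30,0.0006,0,0,0,30,0.0008,0,0,0,30,0.0008,0,0,0,30]'

```text
time: 29.02
tcp_pos: [0.6093, 0.0552, 0.1886]
tcp_rot: [3.123, 0.344, -0.006]
contact_force: [-12.3, -5.3, 10.3]
gripper_width: 0.0257
grasp_force: 6.5
```

move_arm --moves '[-0.003,0,0,0,30,-0.012,0,0,0,30,-0.022,0,0,0,30,-0.026,0,-0.03,0,30,-0.026,0,-0.08,0,30,-0.026,0,-0.13,0,30,-0.06,0,-0.16,0,30,-0.1,0,-0.18,0,30,-0.14,0,-0.18,0,30,-0.14,0,-0.18,0,30]'

```text
time: 30.28
tcp_pos: [0.4711, 0.0247, 0.3689]
tcp_rot: [-3.123, -0.343, 0.002]
contact_force: [0.3, -0.4, 0.0]
gripper_width: 0.0257
grasp_force: 0.0
```

Run:
```python
from m import *
import pickle
o,M=st()
th=.2227;RC=np.array([[np.cos(th),-np.sin(th)],[np.sin(th),np.cos(th)]])
f=grab('top','t9'); 
a=cv2.imread('pics/top0.png').astype(int); b=f['img'][:,:,::-1].astype(int)
d=(np.abs(a-b).max(2)>40).astype('uint8'); n,l,s,c=cv2.connectedComponentsWithStats(d)
for i in range(1,n):
    if s[i,4]>6: print(s[i],c[i].round())
s=b.sum(2)
C0=w2p(f,[.6584,.1008,.025]); print('corner px',C0)
for v in range(176,206,3): print(v,s[v,252:296:1].tolist())
```

```text
t 30.275 tcp [0.4711 0.0247 0.3689] az x 0.2186 F [ 0.3 -0.4  0. ] w 0.0257
[262 177  31  25 570] [277. 189.]
[  198   208   256   192 18241] [280. 313.]
[296 363   4   4  13] [298. 365.]
[544 371  41  29 518] [569. 390.]
[629 382  11  18 135] [634. 391.]
[518 386  40  14 125] [539. 394.]
corner px [262.10864522 182.87607094]
176 [270, 375, 451, 579, 700, 698, 679, 684, 703, 710, 706, 700, 698, 697, 696, 698, 702, 632, 370, 147, 185, 424, 641, 699, 699, 697, 698, 697, 695, 696, 696, 693, 690, 685, 678, 635, 530, 469, 458, 394, 316, 266, 255, 233]
179 [489, 712, 709, 695, 695, 695, 695, 695, 696, 694, 696, 696, 697, 697, 698, 697, 698, 702, 696, 677, 667, 677, 670, 664, 660, 657, 656, 653, 656, 654, 658, 655, 653, 649, 649, 634, 531, 268, 123, 127, 135, 138, 136, 139]
182 [286, 549, 699, 707, 695, 684, 681, 691, 702, 680, 658, 652, 648, 644, 641, 646, 645, 649, 651, 647, 644, 642, 635, 622, 599, 585, 567, 545, 530, 524, 516, 513, 514, 516, 517, 526, 501, 377, 190, 127, 134, 141, 138, 139]
185 [160, 351, 587, 686, 700, 695, 692, 696, 702, 685, 630, 593, 574, 551, 532, 516, 509, 505, 49
[... 777 characters left out ...]
 589, 391, 184, 131, 135]
197 [139, 131, 119, 199, 491, 709, 702, 672, 675, 691, 705, 693, 655, 615, 624, 632, 639, 643, 651, 655, 657, 661, 664, 658, 648, 643, 637, 615, 562, 501, 449, 402, 355, 309, 277, 230, 205, 207, 207, 192, 163, 142, 138, 138]
200 [137, 139, 132, 134, 252, 506, 688, 718, 700, 605, 502, 458, 485, 553, 592, 556, 505, 473, 416, 367, 305, 277, 259, 219, 203, 189, 185, 160, 150, 149, 146, 141, 138, 134, 139, 138, 141, 138, 135, 138, 139, 138, 139, 141]
203 [138, 138, 138, 135, 136, 135, 141, 149, 148, 140, 131, 129, 132, 138, 143, 149, 156, 151, 145, 136, 138, 135, 135, 136, 137, 138, 136, 141, 140, 138, 139, 140, 139, 139, 139, 139, 141, 138, 142, 141, 138, 141, 143, 142]
```

```bash
python3 -c "
from bench import r
print(r.job_done())"
```

```text
the job is handed in; nothing more can be done
None
```

The larger V-block is home in the corner: force rose against both rails (about 14 N), and a final top picture shows no gap. It was pushed with the fingertips only, nothing else was touched as far as I could see, and I handed the job in at about 30 s with the arm clear.

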